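Unlock the stall's cash box and hold the key turned

TASK

Take the red-headed key out of the wooden key block, push it fully home into the lock in the lid of the green cash box, wiggling it a few degrees each way wherever it sticks on the pins, and then turn it a quarter turn clockwise (seen from above) up to its stop. The latch is sprung and turns the key back if let go, so finish with the gripper still holding the key pushed in and fully turned. Leave the blue-headed key in the block, and do not shift or knock over the glue jar, the pump bottle or the mallet.

Things in the scene. Friction and masses are not known exactly. Their poses are not given: they have to be found in the camera images.
- red_key: The key to use: upright steel key with red head, 72 mm long, 40-80 g, in either slot of the block (varies). Origin: lower end of the tip; z runs up the shank. Bit: flat blade from 0 to 10 mm height, 16 mm wide along x, 4 mm thick along y, its lowest 4 mm tapering to 12 x 3 mm. Shank: round, 5 mm. Half a turn about z gives the same key. In the block the origin is 20 mm above the table.
- red_key_head (a point): Centre of the red key's plastic head, 57 mm above the key's origin: head 28 mm wide along the key's x, 10 mm thick along y (pinch it across y), 30 mm high along z (from 42 to 72 mm above the origin).
- red_key_collar (a point): Underside of the red key's collar, 20 mm above the key's origin on its axis: a ring 14 mm in diameter and 4 mm high that rests on the block's top, and on the brass lock plate once the key is fully home.
- blue_key: Spare key of the same shape with a blue head, in the other slot of the block; 80 mm between the two keys, along the block's x. Not to be used; it stays in its slot. Origin as on the red key.
- key_block: Light wooden block fixed to the table, 160 mm (x) by 60 mm (y) by 40 mm high; origin at the centre of its underside. Two vertical slots 18.4 mm (along x) by 6.4 mm (along y), 26 mm deep, 40 mm either side of its centre along x. Its yaw varies.
- cash_box: Green steel cash box bolted to the table, 180 mm (x) by 260 mm (y) by 90 mm high, origin at the centre of its underside; its yaw varies. A square brass lock plate, 44 mm, stands 4 mm proud of the lid, 40 mm from the box's centre towards its -x side (the robot's side).
- lock_mouth (a point): Centre of the key slot on top of the brass lock plate, 94 mm above the table; the lock's vertical axis. Axes as the cash box: slot 18.4 mm long along x, 6.4 mm wide along y. The plate's slot is fixed and 8 mm deep; the turning plug with an equal slot lies 8.5 to 36 mm down, so the key turns far only when the whole bit is through the plate.
- lock_seat (a point): On the lock axis, 20 mm below the lock mouth: where the red key's tip is when fully home, collar on the plate. At 8 to 14 mm depth the key sticks on the askew plug (a straight push takes up to 20 N): rock it 0.13 rad each way about its axis, clockwise first, while easing it down. From 14 to 18 mm two sticky spring pins take about 10 N. Once turned, the bit is caught under the plate.
- lock_plug (a joint): Angle of the lock's plug, rad: 0 = plug slot in line with the plate's slot; grows clockwise seen from above to a stop at 1.57. It starts 0.32 to 0.46 askew, held by 0.06 N m friction. A spring turns it back once well turned (0.11 N m at the stop; turning takes up to 0.17 N m). Play in either slot: bit 0.15 rad, tapered tip 0.28 rad, so the plug lags the key by about 0.15.
- glue_jar: Brown jar with a yellow cap and label, 80 mm diameter, 100 mm high, loose, origin at the centre of its underside. Bystander.
- pump_bottle: White pump bottle, 56 mm diameter, 148 mm high with its spout, loose, origin at the centre of its underside. Bystander.
- mallet: Wooden-handled hammer, 240 mm long, lying on the table off to the robot's left, loose. Bystander.
There are look-alikes about, which are no part of the job. Leave any turquoise or white look-alike of the red_key alone.

How it is judged:
On the way, in this order (a step that is already met when the one before it is completed fails the run):
1. the red key is held in the gripper, lifted clear of the block (contact force between the fingers and red_key above 1.5 N and z of red_key in the frame of key_block above 0.045 m), for 0.1 s.
2. the red key is pushed fully home in the lock, not yet turned (z of red_key in the frame of lock_mouth below -0.0175 m and horizontal distance between red_key and lock_mouth below 0.004 m and angle between red_key's own z axis and vertical below 0.12 rad and value of joint lock_plug below 0.5 rad), for 0.1 s.
At the end, for the whole second after the job is handed in: The red key is still fully home in the lock (its origin at least 17.5 mm below the lock mouth, within 4 mm of the lock axis, upright within 7 degrees), the gripper's fingers hold it with more than 1.5 N, and the plug is held still (slower than 0.2 rad/s) beyond 1.3 rad of its 1.57 rad travel (z of red_key in the frame of lock_mouth below -0.0175 m and horizontal distance between red_key and lock_mouth below 0.004 m and angle between red_key's own z axis and vertical below 0.12 rad and contact force between the fingers and red_key above 1.5 N and value of joint lock_plug above 1.3 rad and velocity of joint lock_plug between -0.2 and 0.2 rad/s); the arm keeps its last pose, push and grip.
It fails at once if the blue key is moved more than 15 mm or leaves its slot (distance of blue_key from where it was at the start of the episode above 0.015 m).
It fails at once if the glue jar, pump bottle or mallet is shifted more than 20 mm (distance of any of glue_jar, pump_bottle, mallet from where it was at the start of the episode above 0.02 m).
It fails at once if the jar or bottle is knocked over (angle between any of glue_jar, pump_bottle's own z axis and vertical above 0.5 rad).
It also fails if it takes over 61 s, if anything falls off the work surface, if the arm or the gripper's body presses on something with over 40 N, if the wrist force passes 120 N, or if a joint passes its speed limit or range.

ROBOT

A 7-joint arm with a two-finger parallel gripper is mounted at the origin on the work surface. World frame = base frame: x ahead of the robot, y to its left, z up, the work surface at z = 0. Lengths are in m, angles in rad, forces in N, time in s.
With the tool pointing down it reaches from about 0.4 to 0.85 m from the base axis. Payload 4.5 kg.
Tool frame: the origin (TCP) lies midway between the tips of the shut fingers; the grasp point (between the pads) lies 19 mm behind it; z points along the fingers, y is the line along which they close (so a half turn about z gives the same grasp; the last joint's range is limited). The gripper opens to 88 mm and grips with 3 to 60 N. Pads are 18 mm wide; open, the fingers measure 123 mm over their backs; the gripper's body (75 mm by 187 mm) begins 45 mm behind the grasp point.
Start: joints at [-1.179, 0.689, -0.195, 1.565, 0.157, 0.902, -0.215], TCP at [0.219, 0.585, 0.239] pointing down, gripper open.
Joint ranges: [-3.01, 3.01], [-0.46, 2.08], [-1.47, 1.51], [0.13, 2.56], [-1, 4.14], [0.04, 2.09], [-2.66, 2.66]. Speed limits (rad/s): [2.57, 2.57, 3.14, 3.14, 3.14, 3.14, 3.14].

INTERFACE

Orientations are given as a unit quaternion [x, y, z, w].
In Python, from plant import r gives the robot as it stands.
- The arm moves only by the tool carry_out, never from a script. Its argument "plan" is a list of rows, each an object with "rot": the turn, a rotation vector about the tool's x, y, z in rad, a list of three; "xyz": the shift along the tool's x, y, z in m, a list of three; "grip": the closure in counts, from 0 (fully open) to 255 (shut). In form: [{"rot": [wx, wy, wz], "xyz": [dx, dy, dz], "grip": grip}, ...]. A call has 1 to 8 rows; each row is the pose to reach, as a shift and turn from the pose commanded when the call began, along the tool's axes at that moment; what a row does not reach only later rows make up. A row lasts 1/12 s, in which the tool goes at most 41.7 mm and 7.16 degrees, less where a joint would pass 70% of its speed; a pose out of reach is approached as far as the arm can. A call with a gripper value outside its range is refused whole. The fingers move at their own pace and stop on an object; "squeeze" is the grip in N (left out, the last holds). Time passes only in rows, so rows that repeat a pose let the fingers close. It gives the time, the measured TCP pose, the force, the opening and the grip force at its end, in the units of the state.
- r.get_state(): the state, without advancing time (a new reading comes with each control period).
- r.snapshot(name): name is "scene" or "top" or "wrist"; returns the picture (420x560x3 uint8, red, green, blue); there is no depth.
- r.camera_params(name): a dict with "fx", "fy", "cx", "cy" (pixels), "position" and "attitude" of the camera in the world; the wrist camera has in their place "hand_eye" (4x4, takes a point from camera to tool coordinates, whose origin is the TCP and whose axes are the flange's). Camera axes: x right, y down, z forward; pixel columns grow to the right and rows downward; lengths in m; the calibration is good to about 2 mm. A picture is of the moment at which its call begins: read the wrist's pose just before it. camera_params takes no time and is no camera call.
- r.finish_job(): hands the job in; it is judged then, once.
The state is a dict: "clock": time; "q": joint angles; "qd": joint speeds; "joint_torque": joint torques, N m; "tool_pos": TCP position; "eef_rot": TCP orientation; "contact_force": force on the tool from outside, world axes, zero at the start; "moment": the same for the moment, N m; "opening": opening from 0.0 (shut) to 1.0 (fully open); "finger_force": force on a finger pad.
Only numpy, scipy, OpenCV 4.12 (cv2) and the standard library are available. Lean on these libraries where they do the work, as an engineer would, in place of code of your own. Each camera call takes 0.05 s, during which the arm holds its last target. There are 200 camera calls.

## Working session

There is one attempt and no reset: what is moved stays moved. The work goes in short steps, Python scripts to look and compute and a tool call to move; the robot and the scene stay as the last step left them, time stands still between calls to the robot, and variables do not carry over. Pictures are saved under pics/ and viewed, at most 10 in all, crops included, and the job is handed in when it is done.

Besides the shell and the picture viewer there is one more tool, called after "Request:" as name([rows], argument=value, ...), one row to a line, values as JSON. carry_out: Moves the arm, as the interface text tells. Its arguments: {"type":"object","properties":{"plan":{"type":"array"},"squeeze":{"type":"number"}},"required":["plan"]}

```bash
mkdir -p pics; ls; python3 - <<'E'
from plant import r
import cv2
print(r.get_state())
for n in ["scene","top"]:
    print(n,r.camera_params(n))
    cv2.imwrite(f"pics/{n}1.png",r.snapshot(n)[:,:,::-1])
print(r.camera_params("wrist"))
E
```

```text
pics
{'clock': 0.0, 'q': array([-1.17922057,  0.68998409, -0.19452334,  1.56635516,  0.15732254,
        0.90248591, -0.21509546]), 'qd': array([-4.04985600e-05, -6.65981739e-04, -7.77919936e-04,  5.41870756e-04,
        8.55057732e-04,  1.69181971e-03, -2.03606503e-04]), 'joint_torque': array([ 1.56835395e-04, -5.27546239e+01, -1.26709040e+00, -1.53428757e+01,
       -5.27182524e-02,  6.53525072e-03,  1.73994613e-04]), 'tool_pos': array([0.21869404, 0.58481106, 0.23790724]), 'eef_rot': array([ 1.77880367e-01,  9.84051691e-01, -9.14195099e-04, -9.22301990e-05]), 'contact_force': array([-0.18281506, -0.90148306, -0.5824037 ]), 'moment': array([ 0.06783168,  0.00724245, -0.03157019]), 'finger_force': 0.0, 'opening': 1.000869558895325}
scene {'fx': 454.76704732074637, 'fy': 454.76704732074637, 'cx': 279.16533154706366, 'cy': 212.93685209611087, 'position': array([1.32326375, 0.23104192, 0.55766548]), 'attitude': array([ 0.56927962,  0.6683011 , -0.36257841, -0.31277988])}
top {'fx': 508.5854535431464, 'fy': 508.5854535431464, 'cx': 276.2489357134163, 'cy': 211.7952048852868, 'position': array([0.44802949, 0.13812268, 1.19451783]), 'attitude': array([ 0.71074907, -0.70032329,  0.04861334, -0.04494207])}
{'fx': 299.38570885173664, 'fy': 299.38570885173664, 'cx': 277.8154858850823, 'cy': 214.2561996726695, 'hand_eye': array([[ 2.64442205e-05, -9.65942497e-01, -2.58756821e-01,
         6.52464271e-02],
       [ 9.99999937e-01, -6.58735173e-05,  3.48103862e-04,
        -5.54952789e-05],
       [-3.53293535e-04, -2.58756814e-01,  9.65942434e-01,
        -1.46621491e-01],
       [ 0.00000000e+00,  0.00000000e+00,  0.00000000e+00,
         1.00000000e+00]])}
```

View pics/scene1.png

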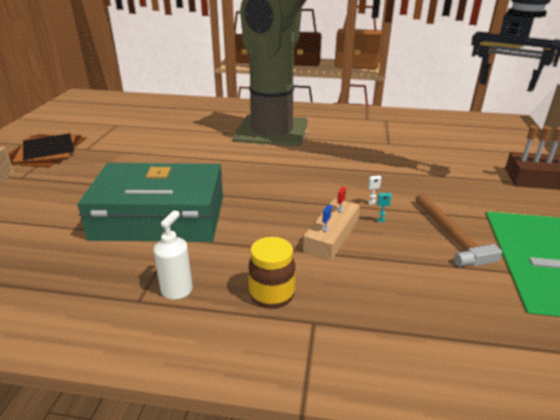

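View pics/top1.png

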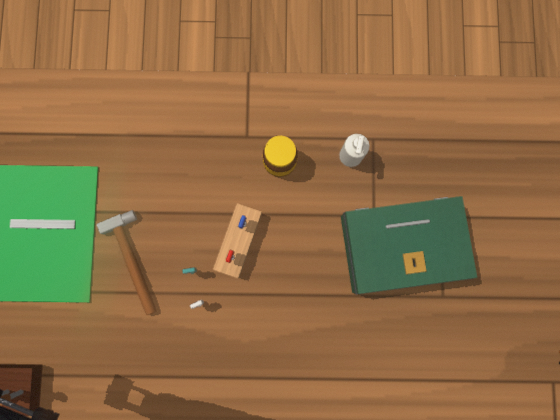

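The scene shows the box on the image left, and the red key at the robot-side end of the block. In the top view the red head is at (230,256), blue at (242,222), the brass plate at (414,262), turquoise at (190,271) and white at (196,304). Next I'll segment these and compute positions.

```bash
cat > h.py <<'E'
import numpy as np, cv2
from scipy.spatial.transform import Rotation as R
from plant import r
def cam(n, st=None):
    c=r.camera_params(n)
    K=np.array([[c['fx'],0,c['cx']],[0,c['fy'],c['cy']],[0,0,1]])
    if n=='wrist':
        st=st or r.get_state(); H=c['hand_eye']; Rt=R.from_quat(st['eef_rot']).as_matrix()
        return K,Rt@H[:3,:3],Rt@H[:3,3]+st['tool_pos']
    return K,R.from_quat(c['attitude']).as_matrix(),np.array(c['position'])
def at_z(C,uv,z):
    K,Rm,p=C; uv=np.atleast_2d(uv).astype(float)
    d=(Rm@np.linalg.inv(K)@np.c_[uv,np.ones(len(uv))].T).T
    return p+d*((z-p[2])/d[:,2])[:,None]
def proj(C,X):
    K,Rm,p=C; y=K@Rm.T@(np.atleast_2d(X)-p).T
    return (y[:2]/y[2]).T
def seg(img,lo,hi,box):
    hsv=cv2.cvtColor(img,cv2.COLOR_RGB2HSV); m=cv2.inRange(hsv,lo,hi)
    k=np.zeros_like(m); u0,v0,u1,v1=box; k[v0:v1,u0:u1]=m[v0:v1,u0:u1]
    n,l,s,c=cv2.connectedComponentsWithStats(k)
    if n<2: return None
    i=1+np.argmax(s[1:,4]); return c[i],s[i],(l==i).astype(np.uint8)
def rect(m):
    c=max(cv2.findContours(m,cv2.RETR_EXTERNAL,cv2.CHAIN_APPROX_NONE)[0],key=cv2.contourArea)
    return cv2.minAreaRect(c)
E
python3 - <<'E'
from h import *
I=cv2.imread('pics/top1.png')[:,:,::-1].copy(); C=cam('top')
for n,lo,hi,b,z in [('red',(0,200,90),(6,255,255),(215,235,245,275),.088),('blue',(105,120,60),(130,255,255),(230,205,260,240),.088),
  ('plate',(15,150,120),(30,255,255),(395,245,435,280),.094),('green',(65,90,20),(95,255,255),(330,180,490,310),.09),('block',(8,60,150),(22,170,255),(205,195,270,285),.04)]:
    o=seg(I,lo,hi,b)
    if o is None: print(n,None); continue
    c,s,m=o; q=rect(m); P=at_z(C,cv2.boxPoints(q),z)
    print(n,c,s,at_z(C,c,z).round(4),'rectc',P.mean(0).round(4)); e=P[1]-P[0];f=P[2]-P[1]
    print('  edges',np.linalg.norm(e).round(4),np.degrees(np.arctan2(e[1],e[0])).round(1),np.linalg.norm(f).round(4),np.degrees(np.arctan2(f[1],f[0])).round(1))
s=cam('scene'); J=cv2.imread('pics/scene1.png')[:,:,::-1].copy()
for n,lo,hi,b in [('red',(0,180,90),(8,255,255),(330,180,350,210)),('blue',(105,150,60),(130,255,255),(315,200,340,230))]:
    c,q,m=seg(J,lo,hi,b); print(n,c,q,at_z(s,c,.077).round(4))
E
```

```text
red [230.6 253.8] [229 252   4   5  10] [[0.502  0.2311 0.088 ]] rectc [0.5017 0.2316 0.088 ]
  edges 0.0108 -32.4 0.0036 -122.6
blue [241.39473684 221.10526316] [239 216   6  11  38] [[0.5737 0.2094 0.088 ]] rectc [0.5737 0.2095 0.088 ]
  edges 0.0236 -20.4 0.0074 -111.0
plate [414.1260274  262.15068493] [403 252  23  22 365] [[ 0.4895 -0.1657  0.094 ]] rectc [ 0.4895 -0.1655  0.094 ]
  edges 0.0437 -81.1 0.0415 -173.2
green [413.42470724 246.94491176] [ 351  203  123   88 6063] [[ 0.5226 -0.1659  0.09  ]] rectc [ 0.5286 -0.1607  0.09  ]
  edges 0.2607 -81.0 0.1765 -173.9
block [231.96798432 227.62887945] [ 205  195   65   84 3061] [[0.5639 0.2336 0.04  ]] rectc [0.5448 0.2217 0.04  ]
  edges 0.1471 -89.1 0.1893 -179.1
red [341.09638554 194.61445783] [338 187   8  16  83] [[0.4947 0.2333 0.077 ]]
blue [326.49333333 213.05333333] [324 206   7  16  75] [[0.5708 0.2082 0.077 ]]
```

```bash
cat >> h.py <<'E'
def togo(p,yaw=None):
    st=r.get_state(); T=R.from_quat(st['eef_rot']); x=T.as_matrix()[:,0]
    print('t',st['clock'],'pos',st['tool_pos'].round(4),'toolx yaw',np.degrees(np.arctan2(x[1],x[0])).round(2),'tilt z',T.as_matrix()[:,2].round(4),'F',st['contact_force'].round(1),'ff',st['finger_force'],'open',round(st['opening'],3),'q7',st['q'].round(2))
    print('shift',T.inv().apply(np.array(p)-st['tool_pos']).round(4))
    if yaw is not None:
        Td=np.array([[np.cos(yaw),np.sin(yaw),0],[np.sin(yaw),-np.cos(yaw),0],[0,0,-1]])
        print('rot',(T.inv()*R.from_matrix(Td)).as_rotvec().round(4))
E
python3 -c "
from h import *
togo([.497,.232,.19],np.radians(159.8))"
```

```text
t 0.1 pos [0.2187 0.5849 0.238 ] toolx yaw 159.51 tilt z [-5.0e-04 -1.6e-03 -1.0e+00] F [ 0.4  0.7 -0.9] ff 0.0 open 1.002 q7 [-1.18  0.69 -0.19  1.57  0.16  0.9  -0.22]
shift [-0.3842 -0.233   0.0484]
rot [-0.0016  0.0001 -0.0051]
```

Request:
carry_out([
  {"rot": [0,0,0],"xyz": [-0.03,-0.018,0],"grip": 0},
  {"rot": [0,0,0],"xyz": [-0.06,-0.036,0],"grip": 0},
  {"rot": [0,0,0],"xyz": [-0.095,-0.058,0],"grip": 0},
  {"rot": [0,0,0],"xyz": [-0.13,-0.079,0],"grip": 0},
  {"rot": [0,0,0],"xyz": [-0.165,-0.1,0],"grip": 0},
  {"rot": [0,0,0],"xyz": [-0.2,-0.121,0],"grip": 0},
  {"rot": [0,0,0],"xyz": [-0.235,-0.142,0],"grip": 0},
  {"rot": [0,0,0],"xyz": [-0.27,-0.164,0],"grip": 0},
])

```text
clock: 0.77
tool_pos: [0.4151, 0.3355, 0.2385]
eef_rot: [0.178, 0.984, -0.0, -0.0]
contact_force: [-0.0, -0.4, -0.1]
opening: 1.001
finger_force: 0.0
```

Request:
carry_out([
  {"rot": [0,0,0],"xyz": [-0.035,-0.021,0.012],"grip": 0},
  {"rot": [0,0,0],"xyz": [-0.07,-0.042,0.024],"grip": 0},
  {"rot": [0,0,0],"xyz": [-0.1,-0.06,0.036],"grip": 0},
  {"rot": [0,0,0],"xyz": [-0.114,-0.069,0.048],"grip": 0},
  {"rot": [0,0,0],"xyz": [-0.114,-0.069,0.048],"grip": 0},
  {"rot": [0,0,0],"xyz": [-0.114,-0.069,0.048],"grip": 0},
])

```text
clock: 1.27
tool_pos: [0.4968, 0.2317, 0.1899]
eef_rot: [0.179, 0.984, -0.0, -0.001]
contact_force: [-0.4, 0.6, 0.9]
opening: 0.996
finger_force: 0.0
```

```bash
python3 - <<'E'
from h import *
togo([.497,.232,.19],np.radians(159.8))
C=cam('wrist'); I=r.snapshot('wrist'); np.savez('w1.npz',K=C[0],R=C[1],p=C[2]); cv2.imwrite('pics/w1.png',I[:,:,::-1])
E
```

```text
t 1.2667 pos [0.4968 0.2317 0.1899] toolx yaw 159.37 tilt z [-1.8e-03 -7.0e-04 -1.0e+00] F [-0.4  0.6  0.9] ff 0.0 open 0.996 q7 [-0.38  0.66 -0.23  1.85  0.23  0.66  0.46]
shift [-0.0001  0.0003 -0.0001]
rot [-0.0013 -0.0015 -0.0076]
```

View pics/w1.png

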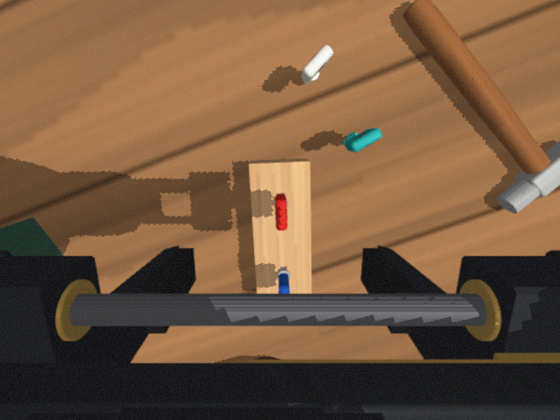

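The wrist view shows the red head at (281,212) on the block, whose robot-side end is at row ~160, with the blue head at (284,282). Turquoise is at (363,140), clear of the fingers.

```bash
python3 - <<'E'
from h import *
d=np.load('w1.npz'); C=(d['K'],d['R'],d['p']); I=cv2.imread('pics/w1.png')[:,:,::-1].copy()
c,s,m=seg(I,(0,180,60),(8,255,255),(265,180,300,245)); q=rect(m)
print('red',c,s,q)
# top-face: use full box of mask; also head outline pts
for z in(.092,.088): print(at_z(C,c,z).round(4), at_z(C,q[0],z).round(4))
g=cv2.cvtColor(I,cv2.COLOR_RGB2GRAY).astype(float)
hsv=cv2.cvtColor(I,cv2.COLOR_RGB2HSV)
def edge(v,lo,hi,axis):
    l=cv2.GaussianBlur(I,(3,3),0).astype(float)[v,:,2] if axis==0 else cv2.GaussianBlur(I,(3,3),0).astype(float)[:,v,2]
    gr=np.abs(np.diff(l))[lo:hi]; k=np.argmax(gr); a=gr[max(k-2,0):k+3]; return lo+max(k-2,0)+(a*np.arange(len(a))).sum()/a.sum()+.5
Rt=np.array([[edge(v,300,322,0),v] for v in range(166,290,4)]); L=np.array([[edge(v,242,262,0),v] for v in range(166,176,2)])
T=np.array([[u,edge(u,150,172,1)] for u in range(256,306,4)])
for n,P in(('R',Rt),('L',L),('T',T)):
    W=at_z(C,P,.04)[:,:2]; vx,vy,x0,y0=cv2.fitLine(W.astype(np.float32),cv2.DIST_HUBER,0,.001,.001).ravel()
    res=(W-[x0,y0])@[-vy,vx]
    print(n,np.degrees(np.arctan2(vy,vx)).round(2),(x0,y0),res.std().round(5)); globals()['l'+n]=(np.array([x0,y0]),np.array([vx,vy]))
p,u=lR; u=u*np.sign(u[0]); nrm=np.array([u[1],-u[0]]); 
w=[(at_z(C,L,.04)[:,:2].mean(0)-p)@nrm]; print('width',w)
e=(lT[0]-p)@u; side=np.sign(w[0])*nrm
print('slot near est',(p+u*(e+.04)+side*.03).round(4),'far',(p+u*(e+.12)+side*.03).round(4))
c2,s2,m2=seg(I,(105,120,60),(130,255,255),(265,260,300,297)); print('blue',c2,at_z(C,c2,.09).round(4))
E
```

```text
red [280.92753623 211.75072464] [276 194  11  36 345] ((281.0, 211.5), (35.0, 10.0), 90.0)
[[0.4957 0.2348 0.092 ]] [[0.4956 0.235  0.092 ]]
[[0.4967 0.2345 0.088 ]] [[0.4965 0.2347 0.088 ]]
R -18.33 (np.float32(0.5297944), np.float32(0.25519574)) 8e-05
L -18.89 (np.float32(0.45735374), np.float32(0.21559674)) 2e-05
T 71.68 (np.float32(0.46127778), np.float32(0.24807942)) 8e-05
width [np.float64(0.060371853195341815)]
slot near est [0.4987 0.2339] far [0.5747 0.2087]
blue [283.53142857 283.78857143] [[0.5604 0.2132 0.09  ]]
```

```bash
python3 -c "
from h import *
togo([.497,.2344,.058],np.radians(161.6))"
```

```text
t 1.3167 pos [0.4963 0.2337 0.1906] toolx yaw 159.54 tilt z [-0.0011  0.001  -1.    ] F [-0.2 -0.4 -0.2] ff 0.0 open 0.998 q7 [-0.38  0.66 -0.23  1.85  0.23  0.66  0.46]
shift [-0.0006  0.0008  0.1326]
rot [ 0.0006 -0.0013 -0.036 ]
```

```bash
python3 - <<'E'
from h import *
for i in range(6):
    C=cam('wrist'); st=r.get_state(); I=r.snapshot('wrist'); c,s,m=seg(I,(0,180,60),(8,255,255),(265,180,300,245))
    x=R.from_quat(st['eef_rot']).as_matrix()[:,0]
    print(st['clock'],st['tool_pos'].round(4),np.degrees(np.arctan2(x[1],x[0])).round(2),c.round(1),at_z(C,c,.09)[0].round(4))
E
```

```text
1.3167 [0.4963 0.2337 0.1906] 159.54 [278.7 213.1] [0.4964 0.2346 0.09  ]
1.3667 [0.4961 0.2347 0.1911] 159.64 [277.6 213.5] [0.4964 0.2346 0.09  ]
1.4167 [0.4961 0.235  0.1913] 159.68 [277.2 213.1] [0.4961 0.2346 0.09  ]
1.4667 [0.4961 0.235  0.1914] 159.7 [277.2 213.3] [0.4963 0.2346 0.09  ]
1.5167 [0.4962 0.2347 0.1914] 159.68 [277.3 213. ] [0.4962 0.2345 0.09  ]
1.5667 [0.4963 0.2344 0.1913] 159.66 [277.7 212.8] [0.4963 0.2345 0.09  ]
```

Request:
carry_out([
  {"rot": [0,0,-0.034],"xyz": [-0.0005,0.0003,0.03],"grip": 0},
  {"rot": [0,0,-0.034],"xyz": [-0.0005,0.0003,0.06],"grip": 0},
  {"rot": [0,0,-0.034],"xyz": [-0.0005,0.0003,0.09],"grip": 0},
  {"rot": [0,0,-0.034],"xyz": [-0.0005,0.0003,0.115],"grip": 0},
  {"rot": [0,0,-0.034],"xyz": [-0.0005,0.0003,0.132],"grip": 0},
  {"rot": [0,0,-0.034],"xyz": [-0.0005,0.0003,0.132],"grip": 0},
  {"rot": [0,0,-0.034],"xyz": [-0.0005,0.0003,0.132],"grip": 0},
  {"rot": [0,0,-0.034],"xyz": [-0.0005,0.0003,0.132],"grip": 0},
])

```text
clock: 2.28
tool_pos: [0.4981, 0.2336, 0.0598]
eef_rot: [0.161, 0.987, 0.001, 0.001]
contact_force: [0.7, -0.7, 0.7]
opening: 1.001
finger_force: 0.0
```

```bash
python3 -c "
from h import *
r.snapshot('top'); togo([.4963,.2346,.058],np.radians(161.6))"
```

```text
t 2.3333 pos [0.4984 0.2336 0.0601] toolx yaw 161.46 tilt z [ 0.0022  0.0014 -1.    ] F [ 0.4  0.3 -0.6] ff 0.0 open 1.0 q7 [-0.43  0.87 -0.15  1.92  0.32  0.37  0.42]
shift [0.0023 0.0003 0.0021]
rot [ 0.0021  0.0016 -0.0024]
```

Request:
carry_out([
  {"rot": [0,0,0],"xyz": [0.002,0.0003,0.001],"grip": 100},
  {"rot": [0,0,0],"xyz": [0.002,0.0003,0.001],"grip": 255},
  {"rot": [0,0,0],"xyz": [0.002,0.0003,0.001],"grip": 255},
  {"rot": [0,0,0],"xyz": [0.002,0.0003,0.001],"grip": 255},
  {"rot": [0,0,0],"xyz": [0.002,0.0003,0.001],"grip": 255},
  {"rot": [0,0,0],"xyz": [0.002,0.0003,0.001],"grip": 255},
  {"rot": [0,0,0],"xyz": [0.002,0.0003,0.001],"grip": 255},
  {"rot": [0,0,0],"xyz": [0.002,0.0003,0.001],"grip": 255},
], squeeze=50)

```text
clock: 3.0
tool_pos: [0.4957, 0.2337, 0.0577]
eef_rot: [0.161, 0.987, 0.0, -0.0]
contact_force: [-0.4, 0.2, 0.7]
opening: 0.42
finger_force: 0.0
```

Request:
carry_out([
  {"rot": [0,0,0],"xyz": [0,0,0],"grip": 255},
  {"rot": [0,0,0],"xyz": [0,0,0],"grip": 255},
  {"rot": [0,0,0],"xyz": [0,0,0],"grip": 255},
  {"rot": [0,0,0],"xyz": [0,0,0],"grip": 255},
  {"rot": [0,0,0],"xyz": [0,0,0],"grip": 255},
  {"rot": [0,0,0],"xyz": [0,0,0],"grip": 255},
  {"rot": [0,0,0],"xyz": [0,0,0],"grip": 255},
])

```text
clock: 3.58
tool_pos: [0.4957, 0.2338, 0.0577]
eef_rot: [0.161, 0.987, 0.0, -0.0]
contact_force: [-0.3, 0.8, -0.3]
opening: 0.107
finger_force: 50.0
```

```bash
python3 -c "
from h import *
togo([.4963,.2346,.058],np.radians(161.6))"
```

```text
t 3.5833 pos [0.4957 0.2338 0.0577] toolx yaw 161.45 tilt z [-0.e+00  1.e-04 -1.e+00] F [-0.3  0.8 -0.3] ff 49.999657440930605 open 0.107 q7 [-0.44  0.87 -0.15  1.93  0.32  0.36  0.42]
shift [-0.0003  0.001  -0.0003]
rot [ 0.0001 -0.     -0.0026]
```

Request:
carry_out([
  {"rot": [0,0,0],"xyz": [0,0,-0.008],"grip": 255},
  {"rot": [0,0,0],"xyz": [0,0,-0.02],"grip": 255},
  {"rot": [0,0,0],"xyz": [0,0,-0.04],"grip": 255},
  {"rot": [0,0,0],"xyz": [0,0,-0.07],"grip": 255},
  {"rot": [0,0,0],"xyz": [0,0,-0.1],"grip": 255},
  {"rot": [0,0,0],"xyz": [0,0,-0.125],"grip": 255},
  {"rot": [0,0,0],"xyz": [0,0,-0.14],"grip": 255},
  {"rot": [0,0,0],"xyz": [0,0,-0.14],"grip": 255},
])

```text
clock: 4.25
tool_pos: [0.4975, 0.2347, 0.2015]
eef_rot: [0.161, 0.987, 0.002, 0.003]
contact_force: [-0.3, -0.1, -0.2]
opening: 0.107
finger_force: 50.0
```

```bash
python3 -c "
from h import *
togo([.489,-.1657,.205],np.radians(187.7))"
```

```text
t 4.25 pos [0.4975 0.2347 0.2015] toolx yaw 161.42 tilt z [ 0.006   0.0034 -1.    ] F [-0.3 -0.1 -0.2] ff 49.99964168295264 open 0.107 q7 [-0.37  0.64 -0.25  1.84  0.24  0.68  0.49]
shift [-0.1195 -0.3822 -0.0049]
rot [ 0.004   0.0057 -0.4586]
```

Request:
carry_out([
  {"rot": [0,0,0],"xyz": [-0.005,-0.02,0],"grip": 255},
  {"rot": [0,0,-0.05],"xyz": [-0.014,-0.058,0],"grip": 255},
  {"rot": [0,0,-0.12],"xyz": [-0.023,-0.096,0],"grip": 255},
  {"rot": [0,0,-0.19],"xyz": [-0.032,-0.134,0],"grip": 255},
  {"rot": [0,0,-0.26],"xyz": [-0.041,-0.172,0],"grip": 255},
  {"rot": [0,0,-0.33],"xyz": [-0.05,-0.21,0],"grip": 255},
  {"rot": [0,0,-0.4],"xyz": [-0.059,-0.248,0],"grip": 255},
  {"rot": [0,0,-0.459],"xyz": [-0.067,-0.28,0],"grip": 255},
])

```text
clock: 4.92
tool_pos: [0.4684, -0.0561, 0.1968]
eef_rot: [-0.068, 0.998, -0.0, -0.001]
contact_force: [1.3, -0.3, -0.3]
opening: 0.106
finger_force: 50.0
```

```bash
python3 -c "
from h import *
togo([.459,-.1697,.2],np.radians(187.7))"
```

```text
t 4.9167 pos [ 0.4684 -0.0561  0.1968] toolx yaw -172.15 tilt z [-2.7e-03 -8.0e-04 -1.0e+00] F [ 1.3 -0.3 -0.3] ff 50.00122658908367 open 0.106 q7 [ 0.3   0.59 -0.43  2.05  0.43  0.59  1.28]
shift [ 0.0249 -0.1113 -0.0031]
rot [-0.0005 -0.0028  0.0027]
```

Request:
carry_out([
  {"rot": [0,0,0],"xyz": [0.007,-0.03,0],"grip": 255},
  {"rot": [0,0,0],"xyz": [0.014,-0.06,0],"grip": 255},
  {"rot": [0,0,0],"xyz": [0.02,-0.085,0],"grip": 255},
  {"rot": [0,0,0],"xyz": [0.024,-0.102,0],"grip": 255},
  {"rot": [0,0,0],"xyz": [0.025,-0.111,0],"grip": 255},
  {"rot": [0,0,0],"xyz": [0.025,-0.111,0],"grip": 255},
  {"rot": [0,0,0],"xyz": [0.025,-0.111,0],"grip": 255},
  {"rot": [0,0,0],"xyz": [0.025,-0.111,0],"grip": 255},
])

```text
clock: 5.58
tool_pos: [0.4606, -0.1645, 0.1975]
eef_rot: [-0.069, 0.998, 0.001, 0.0]
contact_force: [-0.2, 0.3, -0.7]
opening: 0.103
finger_force: 50.0
```

```bash
python3 - <<'E'
from h import *
for i in range(4): r.snapshot('wrist')
togo([.489,-.1657,.2],np.radians(187.7))
C=cam('wrist'); I=r.snapshot('wrist'); np.savez('w2.npz',K=C[0],R=C[1],p=C[2]); cv2.imwrite('pics/w2.png',I[:,:,::-1])
togo([.489,-.1657,.2])
E
```

```text
t 5.7833 pos [ 0.4606 -0.1651  0.1977] toolx yaw -172.12 tilt z [ 1.e-04  5.e-04 -1.e+00] F [-1.2  0.6 -0.6] ff 49.99959088861942 open 0.104 q7 [ 0.54  0.61 -0.46  2.    0.44  0.63  1.5 ]
shift [-0.028  -0.0045 -0.0023]
rot [0.0005 0.0002 0.0031]
t 5.8333 pos [ 0.4606 -0.1654  0.1978] toolx yaw -172.15 tilt z [ 1.e-04  3.e-04 -1.e+00] F [-0.2 -0.  -0.1] ff 49.99958194792271 open 0.105 q7 [ 0.54  0.61 -0.46  2.    0.44  0.63  1.5 ]
shift [-0.0281 -0.0042 -0.0022]
```

View pics/w2.png

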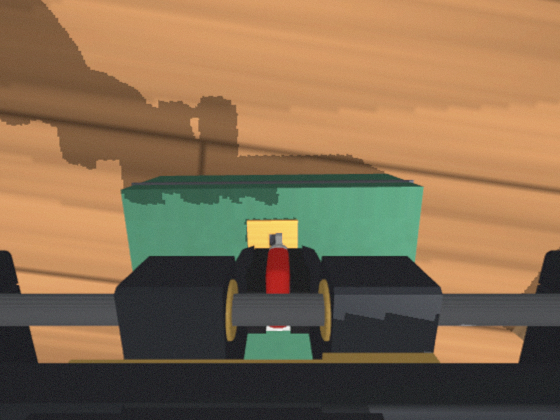

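The plate is at (272,233), but its slot is hidden by the key. Image up points towards the robot, so I'll move past the lock.

Request:
carry_out([
  {"rot": [0,0,0],"xyz": [-0.025,-0.002,0],"grip": 255},
  {"rot": [0,0,0],"xyz": [-0.05,-0.004,0],"grip": 255},
  {"rot": [0,0,0],"xyz": [-0.065,-0.004,0],"grip": 255},
  {"rot": [0,0,0],"xyz": [-0.068,-0.004,0],"grip": 255},
  {"rot": [0,0,0],"xyz": [-0.068,-0.004,0],"grip": 255},
  {"rot": [0,0,0],"xyz": [-0.068,-0.004,0],"grip": 255},
])

```text
clock: 6.33
tool_pos: [0.5269, -0.1611, 0.1974]
eef_rot: [-0.068, 0.998, -0.0, -0.001]
contact_force: [-0.4, 0.2, -0.3]
opening: 0.11
finger_force: 50.0
```

```bash
python3 - <<'E'
from h import *
for i in range(4): r.snapshot('wrist')
C=cam('wrist'); I=r.snapshot('wrist'); np.savez('w3.npz',K=C[0],R=C[1],p=C[2]); cv2.imwrite('pics/w3.png',I[:,:,::-1])
cv2.imwrite('pics/w3c.png',cv2.resize(I[120:320,180:380],None,fx=3,fy=3,interpolation=cv2.INTER_CUBIC)[:,:,::-1])
togo([.489,-.1657,.2],np.radians(187.7))
E
```

```text
t 6.5833 pos [ 0.5274 -0.1615  0.1978] toolx yaw -172.28 tilt z [-7.e-04 -3.e-04 -1.e+00] F [-0.1  0.7 -0.5] ff 49.99961458146572 open 0.107 q7 [ 0.49  0.68 -0.46  1.82  0.42  0.74  1.5 ]
shift [ 0.0387  0.001  -0.0022]
rot [-0.0002 -0.0007  0.0003]
```

View pics/w3c.png

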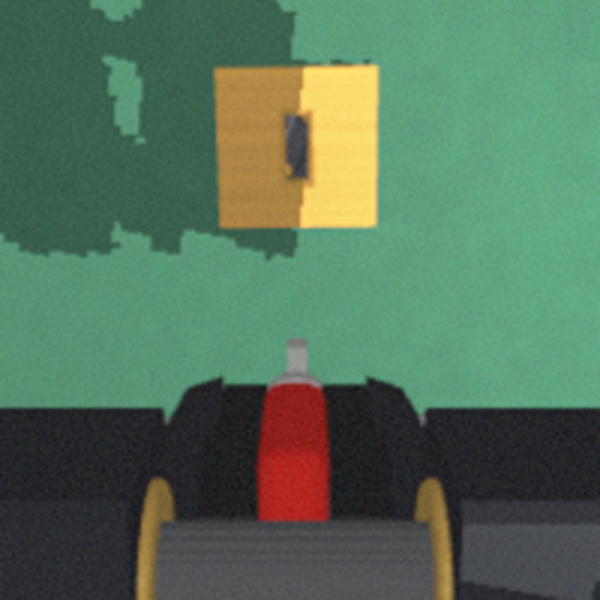

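The plate is fully visible, with its slot at crop (298,147), which is full-image (279,169). The key bit's end is at about crop (297,342), i.e. (279,234). I'll fit the plate and the key tip.

```bash
python3 - <<'E'
from h import *
d=np.load('w3.npz'); C=(d['K'],d['R'],d['p']); I=cv2.imread('pics/w3.png')[:,:,::-1].copy()
c,s,m=seg(I,(12,90,90),(32,255,255),(240,130,320,205)); m=cv2.morphologyEx(m,cv2.MORPH_CLOSE,np.ones((15,15)))
q=rect(m); cn=max(cv2.findContours(m,0,1)[0],key=cv2.contourArea); W=at_z(C,cn[:,0]+0.0,.094)[:,:2]
(cx,cy),(w,h),a=cv2.minAreaRect((W*1e4).astype(np.float32)); print('plate',cx/1e4,cy/1e4,w,h,a)
M=cv2.moments(m,True); print('centroid',at_z(C,[M['m10']/M['m00'],M['m01']/M['m00']],.094))
hsv=cv2.cvtColor(I,cv2.COLOR_RGB2HSV)
k=((hsv[...,2]<125)&(m>0)&(hsv[...,1]<150)).astype(np.uint8); print('slot px',k.sum())
n,l,S,cc=cv2.connectedComponentsWithStats(k); i=1+np.argmax(S[1:,4]); print(S[i],cc[i],at_z(C,cc[i],.094))
B=np.array([S[i,:2],S[i,:2]+S[i,2:4]])-.5
print(at_z(C,B,.094))
# plate side edges yaw
P=at_z(C,cn[:,0],.094)
# key tip in image: predicted pixels
H=r.camera_params('wrist')['hand_eye']; K=C[0]
def tp(X): y=K@np.linalg.inv(H)[:3]@np.r_[X,1]; return (y[:2]/y[2]).round(1)
for x in (.006,.008): print(x,tp([x,0,.038]),tp([x,.0015,.038]),tp([x,-.0015,.038]),'z34',tp([.008,0,.034]))
print(I[222:256:1,279].tolist()); print([int(v.sum()) for v in I[238,266:294]])
E
```

```text
plate 0.490188134765625 -0.1664496826171875 446.7273864746094 443.092041015625 8.835013389587402
centroid [[ 0.48953018 -0.16638207  0.094     ]]
slot px 164
[275 158   8  22 150] [278.41333333 168.22      ] [[ 0.48947808 -0.16659104  0.094     ]]
[[ 0.48121025 -0.17097041  0.094     ]
 [ 0.49834673 -0.16192115  0.094     ]]
0.006 [278.5 229. ] [280.8 229. ] [276.2 229. ] z34 [278.5 228. ]
0.008 [278.5 226.1] [280.8 226.1] [276.2 226.1] z34 [278.5 228. ]
[[91, 155, 122], [90, 155, 123], [93, 155, 122], [90, 155, 122], [90, 155, 123], [86, 151, 120], [88, 157, 124], [92, 157, 125], [92, 157, 125], [89, 155, 124], [97, 146, 120], [121, 125, 120], [123, 121, 120], [130, 129, 129], [144, 144, 141], [151, 149, 148], [150, 152, 148], [148, 149, 147], [149, 151, 147], [150, 154, 149], [150, 149, 148], [140, 141, 139], [119, 120, 118], [126, 124, 125], [148, 143, 143], [149, 114, 111], [141, 41, 39], [143, 29, 28], [143, 31, 28], [141, 30, 25], [143, 33, 28], [142, 28, 25], [145, 34, 32], [145, 38, 31]]
[366, 366, 359, 373, 371, 367, 375, 360, 362, 400, 448, 447, 458, 450, 448, 452, 401, 367, 361, 375, 364, 372, 372, 362, 367, 368, 365, 369]
```

```bash
python3 -c "
from h import *
togo([.4868,-.1674,.141],np.radians(188.3))"
```

```text
t 6.5833 pos [ 0.5274 -0.1615  0.1978] toolx yaw -172.28 tilt z [-7.e-04 -3.e-04 -1.e+00] F [-0.1  0.7 -0.5] ff 49.99961458146572 open 0.107 q7 [ 0.49  0.68 -0.46  1.82  0.42  0.74  1.5 ]
shift [ 0.041  -0.0004  0.0568]
rot [-0.0002 -0.0007 -0.0101]
```

Request:
carry_out([
  {"rot": [0,0,-0.01],"xyz": [0.02,0,0],"grip": 255},
  {"rot": [0,0,-0.01],"xyz": [0.035,0,0.01],"grip": 255},
  {"rot": [0,0,-0.01],"xyz": [0.041,-0.0003,0.025],"grip": 255},
  {"rot": [0,0,-0.01],"xyz": [0.041,-0.0003,0.04],"grip": 255},
  {"rot": [0,0,-0.01],"xyz": [0.041,-0.0003,0.05],"grip": 255},
  {"rot": [0,0,-0.01],"xyz": [0.041,-0.0003,0.056],"grip": 255},
  {"rot": [0,0,-0.01],"xyz": [0.041,-0.0003,0.056],"grip": 255},
  {"rot": [0,0,-0.01],"xyz": [0.041,-0.0003,0.056],"grip": 255},
])

```text
clock: 7.25
tool_pos: [0.4881, -0.1668, 0.1418]
eef_rot: [-0.073, 0.997, 0.0, 0.0]
contact_force: [-0.2, -0.1, 0.1]
opening: 0.108
finger_force: 50.0
```

```bash
python3 - <<'E'
from h import *
for i in range(4): r.snapshot('scene')
I=r.snapshot('scene'); cv2.imwrite('pics/s2c.png',cv2.resize(I[110:240,80:240],None,fx=4,fy=4,interpolation=cv2.INTER_CUBIC)[:,:,::-1])
togo([.4868,-.1674,.135],np.radians(188.3))
E
```

```text
t 7.5 pos [ 0.4881 -0.167   0.1422] toolx yaw -171.68 tilt z [ 1.1e-03 -2.0e-04 -1.0e+00] F [ 0.5 -0.2 -0.4] ff 49.99962558969855 open 0.109 q7 [ 0.48  0.72 -0.39  1.98  0.51  0.54  1.45]
shift [ 0.0014 -0.0002  0.0072]
rot [-0.0003  0.0011  0.0003]
```

View pics/s2c.png

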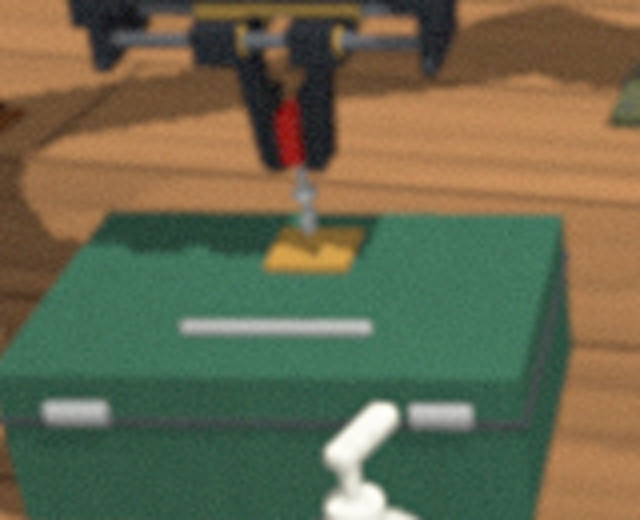

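The key tip is about 10 mm above the plate and over its middle, at crop (310,228). Next comes a gentle descent to feel the slot.

Request:
carry_out([
  {"rot": [0,0,0],"xyz": [0.0012,-0.0002,0.003],"grip": 255},
  {"rot": [0,0,0],"xyz": [0.0012,-0.0002,0.006],"grip": 255},
  {"rot": [0,0,0],"xyz": [0.0012,-0.0002,0.008],"grip": 255},
  {"rot": [0,0,0],"xyz": [0.0012,-0.0002,0.01],"grip": 255},
  {"rot": [0,0,0],"xyz": [0.0012,-0.0002,0.012],"grip": 255},
  {"rot": [0,0,0],"xyz": [0.0012,-0.0002,0.0135],"grip": 255},
  {"rot": [0,0,0],"xyz": [0.0012,-0.0002,0.0145],"grip": 255},
  {"rot": [0,0,0],"xyz": [0.0012,-0.0002,0.0145],"grip": 255},
])

```text
clock: 8.17
tool_pos: [0.4865, -0.1673, 0.1269]
eef_rot: [-0.073, 0.997, 0.0, -0.0]
contact_force: [-0.3, 0.1, 0.2]
opening: 0.108
finger_force: 50.0
```

```bash
python3 - <<'E'
from h import *
togo([.4868,-.1674,.1117],np.radians(188.3)); print(r.get_state()['moment'].round(3))
E
```

```text
t 8.1667 pos [ 0.4865 -0.1673  0.1269] toolx yaw -171.67 tilt z [-3.e-04  2.e-04 -1.e+00] F [-0.3  0.1  0.2] ff 49.999592173844576 open 0.108 q7 [ 0.47  0.74 -0.37  1.99  0.53  0.5   1.43]
shift [-0.0003 -0.0002  0.0152]
rot [ 0.0003 -0.0003  0.0004]
[ 0.032  0.055 -0.02 ]
```

No contact force at ~5 mm depth, so the tip is in the slot. Continue to 8 mm.

Request:
carry_out([
  {"rot": [0,0,0],"xyz": [0,0,0.001],"grip": 255},
  {"rot": [0,0,0],"xyz": [0,0,0.002],"grip": 255},
  {"rot": [0,0,0],"xyz": [0,0,0.003],"grip": 255},
  {"rot": [0,0,0],"xyz": [0,0,0.0035],"grip": 255},
  {"rot": [0,0,0],"xyz": [0,0,0.0035],"grip": 255},
])

```text
clock: 8.58
tool_pos: [0.4865, -0.1674, 0.1236]
eef_rot: [-0.073, 0.997, 0.0, -0.0]
contact_force: [-0.1, -0.8, -0.7]
opening: 0.113
finger_force: 50.0
```

```bash
python3 - <<'E'
from h import *
togo([.4868,-.1674,.1117],np.radians(188.3)); print(r.get_state()['moment'].round(3))
E
```

```text
t 8.5833 pos [ 0.4865 -0.1674  0.1236] toolx yaw -171.68 tilt z [-2.e-04  1.e-04 -1.e+00] F [-0.1 -0.8 -0.7] ff 49.99957909807563 open 0.113 q7 [ 0.46  0.75 -0.37  1.99  0.54  0.5   1.42]
shift [-0.0003 -0.0001  0.0119]
rot [ 0.0001 -0.0002  0.0004]
[0.077 0.039 0.015]
```

Request:
carry_out([
  {"rot": [0,0,0.1],"xyz": [0,0,0.0003],"grip": 255},
  {"rot": [0,0,0.13],"xyz": [0,0,0.0012],"grip": 255},
  {"rot": [0,0,0.13],"xyz": [0,0,0.0025],"grip": 255},
  {"rot": [0,0,0.03],"xyz": [0,0,0.003],"grip": 255},
  {"rot": [0,0,-0.07],"xyz": [0,0,0.003],"grip": 255},
  {"rot": [0,0,-0.13],"xyz": [0,0,0.0035],"grip": 255},
  {"rot": [0,0,-0.13],"xyz": [0,0,0.0045],"grip": 255},
  {"rot": [0,0,-0.13],"xyz": [0,0,0.0045],"grip": 255},
])

```text
clock: 9.25
tool_pos: [0.4871, -0.1672, 0.1193]
eef_rot: [-0.137, 0.991, 0.0, 0.001]
contact_force: [0.9, 0.7, 0.8]
opening: 0.106
finger_force: 50.0
```

```bash
python3 - <<'E'
from h import *
togo([.4868,-.1674,.1117],np.radians(188.3)); print(r.get_state()['moment'].round(3))
E
```

```text
t 9.25 pos [ 0.4871 -0.1672  0.1193] toolx yaw -164.24 tilt z [ 1.2e-03  5.0e-04 -1.0e+00] F [0.9 0.7 0.8] ff 50.00002697110176 open 0.106 q7 [ 0.48  0.76 -0.39  1.99  0.59  0.5   1.51]
shift [ 0.0003 -0.0002  0.0076]
rot [0.0002 0.0013 0.1303]
[ 0.334 -0.035 -0.02 ]
```

Request:
carry_out([
  {"rot": [0,0,0.1],"xyz": [0,0,0.0003],"grip": 255},
  {"rot": [0,0,0.2],"xyz": [0,0,0.0008],"grip": 255},
  {"rot": [0,0,0.26],"xyz": [0,0,0.0015],"grip": 255},
  {"rot": [0,0,0.26],"xyz": [0,0,0.002],"grip": 255},
  {"rot": [0,0,0.16],"xyz": [0,0,0.0025],"grip": 255},
  {"rot": [0,0,0.06],"xyz": [0,0,0.003],"grip": 255},
  {"rot": [0,0,0.0],"xyz": [0,0,0.0035],"grip": 255},
  {"rot": [0,0,0.0],"xyz": [0,0,0.0035],"grip": 255},
])

```text
clock: 9.92
tool_pos: [0.4873, -0.1672, 0.1159]
eef_rot: [-0.139, 0.99, 0.0, 0.001]
contact_force: [0.4, 1.2, 2.4]
opening: 0.107
finger_force: 50.0
```

```bash
python3 - <<'E'
from h import *
togo([.4868,-.1674,.1117],np.radians(188.3)); print(r.get_state()['moment'].round(3))
E
```

```text
t 9.9167 pos [ 0.4873 -0.1672  0.1159] toolx yaw -164.03 tilt z [ 1.7e-03  5.0e-04 -1.0e+00] F [0.4 1.2 2.4] ff 49.99986246228218 open 0.107 q7 [ 0.48  0.77 -0.39  2.    0.59  0.49  1.5 ]
shift [ 0.0005 -0.      0.0042]
rot [1.000e-04 1.800e-03 1.338e-01]
[ 0.233 -0.209 -0.051]
```

Request:
carry_out([
  {"rot": [0,0,0.08],"xyz": [0,0,0.0008],"grip": 255},
  {"rot": [0,0,0.16],"xyz": [0,0,0.0016],"grip": 255},
  {"rot": [0,0,0.2],"xyz": [0,0,0.0025],"grip": 255},
  {"rot": [0,0,0.15],"xyz": [0,0,0.0033],"grip": 255},
  {"rot": [0,0,0.08],"xyz": [0,0,0.004],"grip": 255},
  {"rot": [0,0,0.08],"xyz": [0,0,0.0047],"grip": 255},
  {"rot": [0,0,0.13],"xyz": [0,0,0.005],"grip": 255},
  {"rot": [0,0,0.13],"xyz": [0,0,0.005],"grip": 255},
], squeeze=60)

```text
clock: 10.58
tool_pos: [0.4875, -0.1671, 0.1115]
eef_rot: [-0.072, 0.997, -0.0, 0.001]
contact_force: [0.5, 0.7, 7.5]
opening: 0.104
finger_force: 60.0
```

```bash
python3 - <<'E'
from h import *
togo([.4868,-.1674,.1117],np.radians(188.3)); print(r.get_state()['moment'].round(3))
E
```

```text
t 10.5833 pos [ 0.4875 -0.1671  0.1115] toolx yaw -171.78 tilt z [ 2.2e-03 -1.0e-04 -1.0e+00] F [0.5 0.7 7.5] ff 60.00301279127598 open 0.104 q7 [ 0.45  0.77 -0.35  2.    0.56  0.46  1.41]
shift [ 0.0007 -0.0002 -0.0002]
rot [-0.0005  0.0021 -0.0015]
[0.363 0.012 0.019]
```

Request:
carry_out([
  {"rot": [0,0,0.04],"xyz": [0,0,0.0007],"grip": 255},
  {"rot": [0,0,0.0],"xyz": [0,0,0.0014],"grip": 255},
  {"rot": [0,0,0],"xyz": [0,0,0.0018],"grip": 255},
  {"rot": [0,0,0],"xyz": [0,0,0.0018],"grip": 255},
  {"rot": [0,0,0],"xyz": [0,0,0.0018],"grip": 255},
])

```text
clock: 11.0
tool_pos: [0.4876, -0.1673, 0.1113]
eef_rot: [-0.073, 0.997, -0.001, 0.002]
contact_force: [-2.8, 2.2, 24.0]
opening: 0.1
finger_force: 60.0
```

```bash
python3 - <<'E'
from h import *
I=r.snapshot('scene'); cv2.imwrite('pics/s3c.png',cv2.resize(I[110:240,80:240],None,fx=4,fy=4,interpolation=cv2.INTER_CUBIC)[:,:,::-1])
togo([.4868,-.1674,.1117],np.radians(188.3)); print(r.get_state()['moment'].round(3))
E
```

```text
t 11.05 pos [ 0.4877 -0.1672  0.1113] toolx yaw -171.68 tilt z [ 0.0032 -0.0014 -1.    ] F [-2.9  2.  24.5] ff 60.007334277033806 open 0.11 q7 [ 0.45  0.77 -0.35  2.    0.56  0.46  1.4 ]
shift [ 0.0009 -0.     -0.0004]
rot [-0.0018  0.003   0.0003]
[0.466 0.722 0.035]
```

View pics/s3c.png

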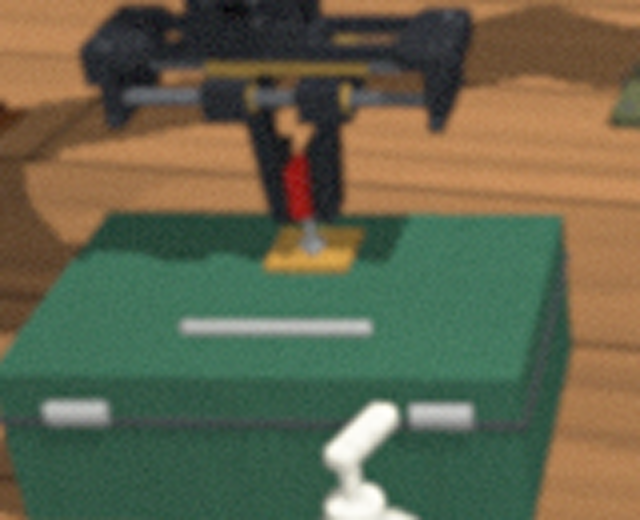

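The collar is resting on the plate: the push is 24 N against a hard stop at the expected height. Now I'll ease the push slightly and turn clockwise about the key axis.

Request:
carry_out([
  {"rot": [0,0,0.05],"xyz": [0,0.0001,-0.0008],"grip": 255},
  {"rot": [0,0,0.15],"xyz": [0,0.0004,-0.0008],"grip": 255},
  {"rot": [0,0,0.25],"xyz": [-0.0001,0.0006,-0.0008],"grip": 255},
  {"rot": [0,0,0.35],"xyz": [-0.0002,0.0009,-0.0008],"grip": 255},
  {"rot": [0,0,0.45],"xyz": [-0.0002,0.0011,-0.0008],"grip": 255},
  {"rot": [0,0,0.55],"xyz": [-0.0004,0.0013,-0.0008],"grip": 255},
  {"rot": [0,0,0.65],"xyz": [-0.0005,0.0015,-0.0008],"grip": 255},
  {"rot": [0,0,0.65],"xyz": [-0.0005,0.0015,-0.0008],"grip": 255},
])

```text
clock: 11.72
tool_pos: [0.4878, -0.1658, 0.1114]
eef_rot: [0.252, 0.968, -0.0, 0.001]
contact_force: [-2.1, 2.2, 17.4]
opening: 0.106
finger_force: 60.0
```

```bash
python3 - <<'E'
from h import *
togo([.4868,-.1674,.1117],np.radians(188.3-98)); print(r.get_state()['moment'].round(3))
E
```

```text
t 11.7167 pos [ 0.4878 -0.1658  0.1114] toolx yaw 150.86 tilt z [ 0.0025 -0.0013 -1.    ] F [-2.1  2.2 17.4] ff 60.00665321946144 open 0.106 q7 [ 0.35  0.75 -0.18  2.01  0.32  0.4   0.98]
shift [ 0.0001 -0.0019 -0.0003]
rot [0.0015 0.0025 1.057 ]
[0.363 0.411 0.048]
```

Request:
carry_out([
  {"rot": [0,0,0.1],"xyz": [0,0.0002,0],"grip": 255},
  {"rot": [0,0,0.2],"xyz": [0,0.0005,0],"grip": 255},
  {"rot": [0,0,0.3],"xyz": [-0.0001,0.0007,0],"grip": 255},
  {"rot": [0,0,0.4],"xyz": [-0.0002,0.001,0],"grip": 255},
  {"rot": [0,0,0.5],"xyz": [-0.0003,0.0012,0],"grip": 255},
  {"rot": [0,0,0.6],"xyz": [-0.0004,0.0014,0],"grip": 255},
  {"rot": [0,0,0.7],"xyz": [-0.0006,0.0016,0],"grip": 255},
  {"rot": [0,0,0.7],"xyz": [-0.0006,0.0016,0],"grip": 255},
])

```text
clock: 12.38
tool_pos: [0.4886, -0.1649, 0.1114]
eef_rot: [0.568, 0.823, -0.0, 0.001]
contact_force: [-1.6, 1.4, 17.0]
opening: 0.103
finger_force: 60.0
```

```bash
python3 - <<'E'
from h import *
togo([.4868,-.1674,.1117],np.radians(188.3-98)); print(r.get_state()['moment'].round(3))
E
```

```text
t 12.3833 pos [ 0.4886 -0.1649  0.1114] toolx yaw 110.74 tilt z [ 0.0015 -0.0011 -1.    ] F [-1.6  1.4 17. ] ff 60.006698593497276 open 0.103 q7 [ 0.25  0.75 -0.02  2.01  0.03  0.38  0.56]
shift [-0.0018 -0.0026 -0.0003]
rot [0.0013 0.0013 0.3568]
[0.316 0.557 0.113]
```

Request:
carry_out([
  {"rot": [0,0,0.08],"xyz": [0,0.0002,0],"grip": 255},
  {"rot": [0,0,0.16],"xyz": [0,0.0004,0],"grip": 255},
  {"rot": [0,0,0.23],"xyz": [-0.0001,0.0006,0],"grip": 255},
  {"rot": [0,0,0.28],"xyz": [-0.0001,0.0007,0],"grip": 255},
  {"rot": [0,0,0.32],"xyz": [-0.0001,0.0008,0],"grip": 255},
  {"rot": [0,0,0.35],"xyz": [-0.0001,0.0009,0],"grip": 255},
  {"rot": [0,0,0.35],"xyz": [-0.0001,0.0009,0],"grip": 255},
  {"rot": [0,0,0.35],"xyz": [-0.0001,0.0009,0],"grip": 255},
])

```text
clock: 13.05
tool_pos: [0.4891, -0.1646, 0.1114]
eef_rot: [0.701, 0.713, 0.0, 0.001]
contact_force: [-2.5, 1.4, 17.5]
opening: 0.107
finger_force: 60.0
```

```bash
python3 - <<'E'
from h import *
togo([.4868,-.1674,.1117],np.radians(188.3-98)); print(r.get_state()['moment'].round(3))
E
```

```text
t 13.05 pos [ 0.4891 -0.1646  0.1114] toolx yaw 90.93 tilt z [ 1.1e-03 -5.0e-04 -1.0e+00] F [-2.5  1.4 17.5] ff 60.00571299344301 open 0.107 q7 [ 0.2   0.76  0.06  2.01 -0.11  0.38  0.36]
shift [-0.0027 -0.0024 -0.0003]
rot [0.001  0.0005 0.011 ]
[0.236 0.671 0.246]
```

Request:
carry_out([
  {"rot": [0,0,0.03],"xyz": [0,0.0001,0],"grip": 255},
  {"rot": [0,0,0.05],"xyz": [0,0.0001,0],"grip": 255},
  {"rot": [0,0,0.05],"xyz": [0,0.0001,0],"grip": 255},
  {"rot": [0,0,0.05],"xyz": [0,0.0001,0],"grip": 255},
  {"rot": [0,0,0.05],"xyz": [0,0.0001,0],"grip": 255},
  {"rot": [0,0,0.05],"xyz": [0,0.0001,0],"grip": 255},
])

```text
clock: 13.55
tool_pos: [0.4893, -0.1646, 0.1114]
eef_rot: [0.719, 0.695, 0.0, 0.001]
contact_force: [-1.8, 2.5, 17.8]
opening: 0.107
finger_force: 60.0
```

```bash
python3 - <<'E'
from h import *
togo([.4868,-.1674,.1117],np.radians(188.3-98)); print(r.get_state()['moment'].round(3))
I=r.snapshot('top'); cv2.imwrite('pics/t2.png',cv2.resize(I[130:330,180:480],None,fx=2.6,fy=2.6,interpolation=cv2.INTER_CUBIC)[:,:,::-1])
E
```

```text
t 13.55 pos [ 0.4893 -0.1646  0.1114] toolx yaw 88.08 tilt z [ 1.2e-03 -4.0e-04 -1.0e+00] F [-1.8  2.5 17.8] ff 60.00580206513405 open 0.107 q7 [ 0.19  0.76  0.07  2.01 -0.13  0.38  0.33]
shift [-0.0028 -0.0024 -0.0003]
rot [ 0.0012  0.0004 -0.0388]
[0.272 0.701 0.203]
```

View pics/t2.png

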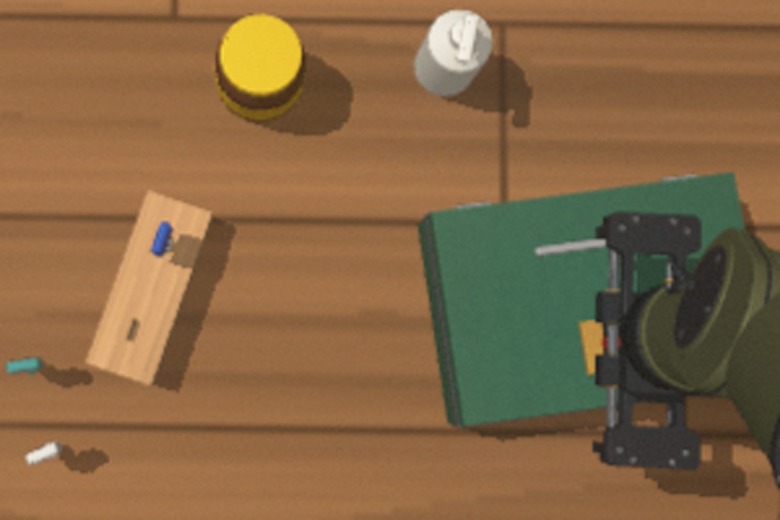

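The jar, bottle and blue key are undisturbed, with the blue head still in its slot at crop (162,240). Torque isn't yet rising steeply, so I'll press a bit further towards the stop.

Request:
carry_out([
  {"rot": [0,0,0.03],"xyz": [0,0.0001,0],"grip": 255},
  {"rot": [0,0,0.06],"xyz": [0,0.0001,0],"grip": 255},
  {"rot": [0,0,0.06],"xyz": [0,0.0001,0],"grip": 255},
  {"rot": [0,0,0.06],"xyz": [0,0.0001,0],"grip": 255},
  {"rot": [0,0,0.06],"xyz": [0,0.0001,0],"grip": 255},
  {"rot": [0,0,0.06],"xyz": [0,0.0001,0],"grip": 255},
])

```text
clock: 14.1
tool_pos: [0.4893, -0.1646, 0.1113]
eef_rot: [0.739, 0.673, 0.0, 0.0]
contact_force: [-2.5, 2.0, 18.9]
opening: 0.107
finger_force: 60.0
```

```bash
python3 - <<'E'
from h import *
togo([.4868,-.1674,.1117],np.radians(188.3-98)); print(r.get_state()['moment'].round(3))
I=r.snapshot('wrist'); cv2.imwrite('pics/w4.png',cv2.resize(I[180:340,180:380],None,fx=3.5,fy=3.5,interpolation=cv2.INTER_CUBIC)[:,:,::-1])
E
```

```text
t 14.1 pos [ 0.4893 -0.1646  0.1113] toolx yaw 84.63 tilt z [ 1.e-03 -3.e-04 -1.e+00] F [-2.5  2.  18.9] ff 60.00568427145481 open 0.107 q7 [ 0.18  0.76  0.08  2.01 -0.16  0.38  0.3 ]
shift [-0.003  -0.0022 -0.0004]
rot [ 0.001   0.0003 -0.0989]
[0.207 0.679 0.179]
```

View pics/w4.png

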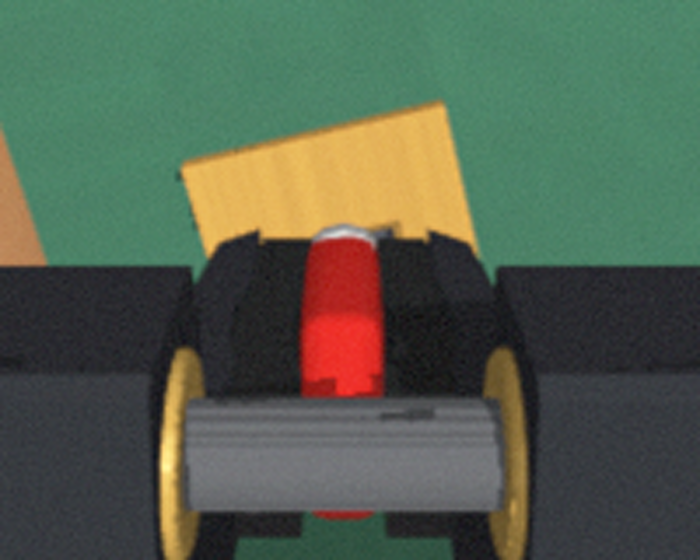

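The head still lines up with the pads at crop column ~343, and the plate edges slant ~13°. The key is therefore turned about 103°, so with 0.15 rad of lag the plug is at its stop. The push is 19 N and the grip 60 N. Handing in.

```bash
python3 -c "
from plant import r
print(r.finish_job())"
```

```text
the job is handed in; nothing more can be done
None
```

I handed the job in with the red key pushed home in the lock, turned about 103° clockwise and held at 60 N grip and about 19 N push. I never felt a clear rise in torque at the stop, so the plug being fully turned is inferred from the key angle; the blue key, jar and bottle looked undisturbed in the last overhead picture, and I didn't recheck the mallet.

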